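# Turn the backwards tea tray round in its case

## Robot

A 6-joint arm with a two-finger parallel gripper is mounted at the origin on the work surface. World frame = base frame: x ahead of the robot, y to its left, z up, the work surface at z = 0. Lengths are in mm, angles in rad, forces in N, time in s.
With the tool pointing down it reaches from about 275 to 750 mm from the base axis. Payload 10.2 kg.
Tool frame: the origin (TCP) lies at the very end of the fingers, on their centre line; the grasp point (between the pads) lies 19 mm behind it; z points along the fingers, y is the line along which they close (so a half turn about z gives the same grasp; the last joint's range is limited). The gripper opens to 85 mm and grips with 20 to 120 N. Pads are 22 mm wide; open, the fingers measure 114 mm over their backs; the gripper's body (76 mm by 85 mm) begins 54 mm behind the grasp point. The pads swing forward as they close: fully open they stand 13 mm farther back than shut.
Start: joints at [1.054, 0.313, 1.498, -0, 1.331, -0.223], TCP at [152.048, 502.506, 231.294] pointing down, gripper open.
Joint ranges: [-2.94, 2.94], [-0.97, 2.17], [0.19, 2.56], [-1.23, 4.37], [0.02, 3.11], [-2.88, 2.88]. Speed limits (rad/s): [2.39, 2.39, 3.01, 3.14, 3.14, 3.14].

## Interface

Orientations are given as a unit quaternion [w, x, y, z].
In Python, from rig import ctrl, optics gives the robot as it stands. The module is installed in compiled form; this text tells all that it offers.
- The arm moves only by the shell command python3 -m handwheel 'ROWS' [FORCE]. ROWS is JSON, a list that holds one entry, the list of rows, each a list of 5 numbers: the gripper command: -1 is fully open, 1 is shut, values between are in proportion, then the shift along the world's x, y, z in units of 50 mm (1.0 is 50 mm), then the turn about the world's z in units of 8 degrees (1.0 is 8 degrees). In form: [[[gripper, tx, ty, tz, twist], ...]]. A call has 1 to 10 rows; each row shifts and turns the commanded pose from where the row before left it; what a row does not reach is not made up. A row lasts 1/10 s, in which the tool goes at most 50 mm and 8.59 degrees, less where a joint would pass 70% of its speed; a pose out of reach is approached as far as the arm can. A call is refused whole if a number of a shift passes 1 or a number of a turn 1, either way. A call with a gripper value outside its range is refused whole. The fingers move at their own pace and stop on an object; FORCE is the grip in N (left out, the last holds). Time passes only in rows, so rows that do not move let the fingers close. It gives the time, the measured TCP pose, the force, the opening and the grip force at its end, in the units of the state.
- ctrl.sense(): the state, without advancing time (a new reading comes with each control period).
- optics.capture(name): name is "side" or "top" or "wrist"; returns a dict with "img" (480x640x3 uint8, blue, green, red), "K" (3x3 intrinsics, pixels), "dist_coeffs" ([k1, k2, p1, p2, k3] as OpenCV has them; the pictures are not rectified), "R" (3x3) and "t" (3): a world point X has camera coordinates R X + t. Camera axes: x right, y down, z forward; pixel columns grow to the right and rows downward; lengths in mm; the calibration is good to about 2 mm. A picture is of the moment at which its call begins. There is no depth.
- ctrl.finish_job(): hands the job in; it is judged then, once.
The state is a dict: "time_s": time; "joints": joint angles; "dq": joint speeds; "tau": joint torques, N m; "eef_pos": TCP position; "ee_rot": TCP orientation; "force": force on the tool from outside, world axes, zero at the start; "wrist_torque": the same for the moment, N m; "grip_width": opening from 0.0 (shut) to 1.0 (fully open); "grip_force": force on a finger pad.
Only numpy, scipy, OpenCV 4.12 (cv2) and the standard library are available. Lean on these libraries where they do the work, as an engineer would, in place of code of your own. Each camera call takes 0.05 s, during which the arm holds its last target. There are 200 camera calls.

## Task

One of the two tea trays was pushed into its wooden case back to front, so its blank end sticks out. Pull it right out, turn it round and slide it fully home in the same case with its pull tab facing out, flush like its neighbour. Do not tip the tray so far that its sachets spill, and leave the other case's tray, the mug, the shakers and the pump bottle where they are.

Things in the scene. Friction and masses are not known exactly. Their poses are not given: they have to be found in the camera images.
- case_a: Plywood case (sleeve) of the backwards tray, fixed to the counter, 158 long (x) x 75 wide (y) x 59 high mm; the nearer or farther of two. Origin: centre of its underside. Its x points inward from the open mouth at x = -79 mm; inner face of the closed back at x = +73 mm. Side walls and roof 6 mm, floor 4 mm; inside 152 deep, 63 wide, 49 high.
- tray_a: Loose light-wood tray to be reversed, about 0.3 kg, open-topped, full of paper sachets; body 150 long (x) x 56 wide (y) x 44 high (z) mm. Origin: centre of its underside. At the start its blank +x end sticks 36 to 52 mm out of the mouth. When right, its x points as the case's does and it stops against the case's back, origin at about x = -2, y = 0, z = 4 mm of the case.
- tray_a_pull (a point): Middle of the outer end face of tray_a's wooden pull tab (hidden in the case at first): 105 mm from the tray's origin along its -x, 24 mm above its underside. The tab stands 30 mm out of the -x end, 18 wide (y), 26 high (11 to 37 mm above the underside).
- tray_a_plain (a point): Middle of tray_a's blank end face: 75 mm from the tray's origin along its +x, 24 mm above its underside.
- case_b: The neighbouring case, identical to case_a and fixed; the two stand side by side, mouths the same way, 125 to 135 mm between centre lines.
- tray_b: The neighbouring tray, identical to tray_a, loose, already right way round and home in case_b, its tab standing out. Leave it alone.
- mug: White ceramic mug, 82 mm across, 90 mm high. Origin: centre of its underside. Leave it alone.
- shaker_salt: Glass shaker with a steel cap, 46 mm across, 84 mm high. Origin: centre of its underside. Leave it alone.
- shaker_pepper: A second glass shaker, same as the first. Leave it alone.
- sanitizer: White pump bottle, 72 mm across, 180 mm high. Origin: centre of its underside. Leave it alone.
Mind the look-alikes: they are no part of the job. Leave any black or orange look-alike of the tray_a alone.

How it is judged:
By the outcome, as a careful person would: the job done as asked, in the order asked, and still so for the second after the job is handed in, with the robot touching nothing.
It also fails if it takes over 72 s, if anything falls off the work surface, if the arm or the gripper's body presses on something with over 40 N, if the wrist force passes 120 N, or if a joint passes its speed limit or range.

## Working session

There is one attempt and no reset: what is moved stays moved. The work goes in short steps, Python scripts to look and compute and a shell command to move; the robot and the scene stay as the last step left them, time stands still between calls to the robot, and variables do not carry over. Pictures are saved under pics/ and viewed, at most 10 in all, crops included, and the job is handed in when it is done.

```bash
mkdir -p pics; cat > h.py <<'E'
import numpy as np, cv2
from rig import ctrl, optics
def snap(n,f):
    c=optics.capture(n); cv2.imwrite('pics/'+f,c['img']); 
    np.savez('pics/'+f[:-4]+'.npz',**{k:np.array(c[k]) for k in('K','dist_coeffs','R','t')}); return c
def load(f): return np.load('pics/'+f+'.npz')
def ray(c,u,v,z):
    p=cv2.undistortPoints(np.array([[[u,v]]],float),c['K'],c['dist_coeffs'])[0,0]
    R=c['R'];t=c['t'].ravel(); o=-R.T@t; d=R.T@np.array([p[0],p[1],1]); return o+d*(z-o[2])/d[2]
def proj(c,X):
    return cv2.projectPoints(np.array(X,float).reshape(-1,3),cv2.Rodrigues(c['R'])[0],c['t'].ravel(),c['K'],c['dist_coeffs'])[0].reshape(-1,2)
E
python3 - <<'E'
from h import *
a=snap('top','top1.png')['img'];b=snap('side','side1.png')['img']
cv2.imwrite('pics/m1.png',cv2.resize(np.hstack([a,b]),(800,300)))
s=ctrl.sense();print(s)
E
```

```text
{'time_s': 0.1, 'joints': array([ 1.05361024e+00,  3.13393452e-01,  1.49839747e+00, -2.40634967e-05,
        1.33101619e+00, -2.23408337e-01]), 'dq': array([-1.15279938e-03, -1.34920334e-03, -3.15080811e-03, -8.57442655e-04,
       -5.85944570e-05,  3.84295210e-04]), 'tau': array([ 3.59566271e-03, -4.12894893e+01, -2.60140014e+01, -1.52336997e-04,
        3.01929162e-03, -3.85931969e-05]), 'eef_pos': array([151.91980186, 502.27883207, 230.77892531]), 'ee_rot': array([-2.08859545e-04,  1.46358362e-01,  9.89231450e-01, -5.70304128e-04]), 'force': array([ 0.50923857,  0.36320057, -0.38854489]), 'wrist_torque': array([-0.03821695,  0.00662123, -0.00979639]), 'grip_force': 0.0, 'grip_width': 1.0011051375609004}
```

View pics/top1.png

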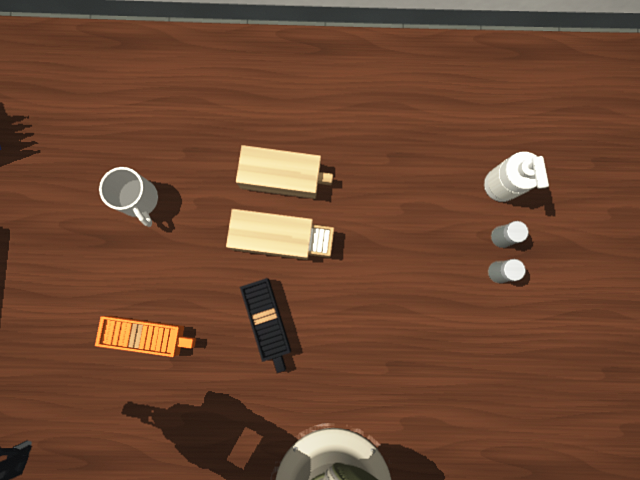

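View pics/side1.png

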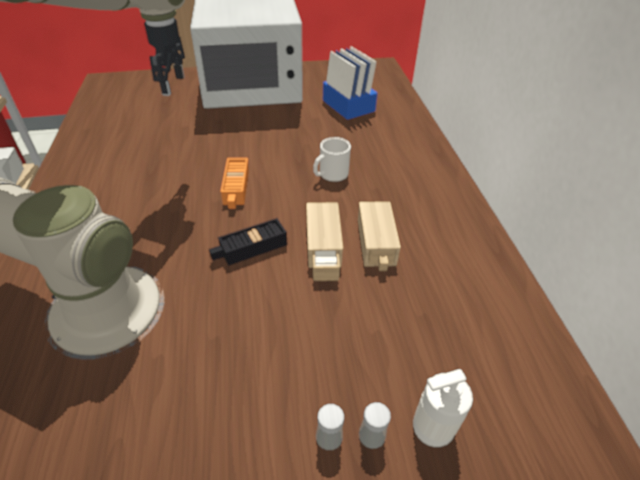

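Top view: case_a is the nearer one, with roof corners (232,210), (313,219), (309,258), (227,247). Its tray's blank end reaches columns 331-333, and all mouths face image right.

```bash
python3 - <<'E'
from h import *
a=cv2.imread('pics/top1.png')
cv2.imwrite('pics/c1.png',cv2.resize(a[130:280,215:365],None,fx=4,fy=4,interpolation=cv2.INTER_CUBIC))
c=load('top1')
for n,u,v,z in [('roof BL',232,210,59),('roof ML',313,219,59),('roof MR',309,258,59),('roof BR',227,247,59),('tray',333,227,48),('tray',331,256,48),('b',242,147,59),('b',321,155,59),('b',317,198,59),('b',237,188,59),('shaker',490,271,0),('black tab',286,370,30),('black',272,280,44)]: print(n,ray(c,u,v,z).round(1))
E
```

```text
roof BL [529.9 210.2  59. ]
roof ML [516.   51.4  59. ]
roof MR [439.5  57.2  59. ]
roof BR [457.  216.5  59. ]
tray [502.8  11.6  48. ]
tray [445.3  14.4  48. ]
b [657.4 196.1  59. ]
b [645.2  38.8  59. ]
b [558.   44.6  59. ]
b [574.  202.4  59. ]
shaker [ 426.6 -313.6    0. ]
black tab [223.7  96.4  30. ]
black [395.9 128.5  44. ]
```

View pics/c1.png

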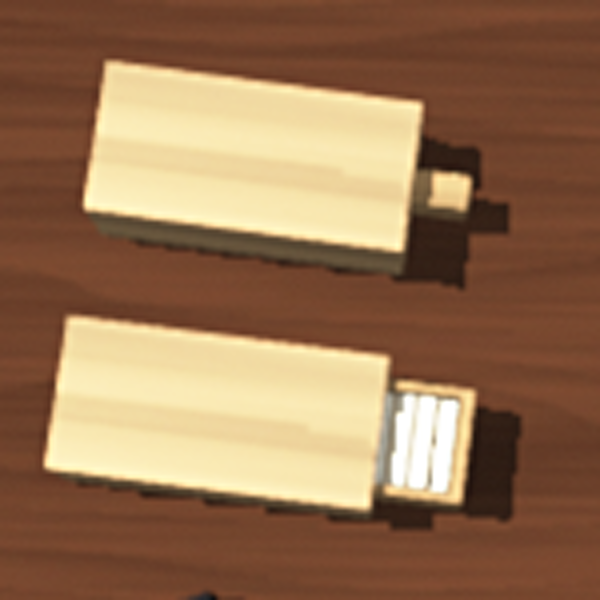

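```bash
python3 - <<'E'
from h import *
from scipy.optimize import least_squares
c=load('top1')
def fit(px):
    px=np.array(px)/4-.375+[215,130]
    L=np.array([[79,37.5],[-79,37.5],[-79,-37.5],[79,-37.5]])
    def pts(p):
        a=p[2];R=np.array([[np.cos(a),-np.sin(a)],[np.sin(a),np.cos(a)]])
        return np.c_[L@R.T+p[:2],np.full(4,59)]
    f=lambda p:(proj(c,pts(p))-px).ravel()
    for s in (1,):
        best=None
        for flip in(1,-1):
            L[:,1]*=flip
            r=least_squares(f,[500,130,1.57])
            print(flip,r.x.round(3),r.cost,r.fun.round(2))
fit([(67,317),(390,355),(374,513),(45,470)])
fit([(105,61),(423,101),(404,252),(84,211)])
for p in[(475,387),(462,508)]:
    print(ray(c,p[0]/4-.375+215,p[1]/4-.375+130,48))
s=ctrl.sense();q=s['ee_rot']
from scipy.spatial.transform import Rotation as Ro
print(Ro.from_quat(np.r_[q[1:],q[0]]).as_matrix().round(3))
E
```

```text
1 [487.161 135.495   1.475] 2999.3581366263707 [ -5.01  37.89  -4.76  38.15   3.94 -39.33   6.   -38.23]
-1 [486.393 135.552   1.474] 1.2236010063325644 [ 0.48  0.38 -0.09  0.59 -0.82 -0.93  0.44 -0.  ]
1 [615.938 122.875   1.474] 2811.0604613313653 [ -4.99  36.99  -4.88  36.63   4.45 -37.85   5.58 -37.14]
-1 [615.228 122.933   1.469] 0.6441182479210225 [ 0.4   0.55 -0.28  0.42 -0.27 -0.6   0.15 -0.34]
[504.08278495  10.9163775   48.        ]
[444.05073756  16.08557126  48.        ]
[[-0.957  0.29  -0.001]
 [ 0.29   0.957 -0.001]
 [ 0.    -0.001 -1.   ]]
```

```bash
python3 -m handwheel '[[[-1,0.324,-0.471,0,-0.492],[-1,0.324,-0.471,0,-0.492],[-1,0.324,-0.471,0,-0.492],[-1,0.324,-0.471,0,-0.492],[-1,0.324,-0.471,0,-0.492],[-1,0.324,-0.471,0,-0.492],[-1,0.324,-0.471,0,-0.492],[-1,0.324,-0.471,0,-0.492],[-1,0.324,-0.471,0,-0.492],[-1,0.324,-0.471,0,-0.492]]]' 40
python3 -m handwheel '[[[-1,0.324,-0.471,0,-0.492],[-1,0.324,-0.471,0,-0.492],[-1,0.324,-0.471,0,-0.492],[-1,0.324,-0.471,0,-0.492],[-1,0.324,-0.471,0,-0.492],[-1,0.324,-0.471,0,-0.492],[-1,0.324,-0.471,0,-0.492],[-1,0.324,-0.471,0,-0.492],[-1,0.324,-0.471,0,-0.492],[-1,0.324,-0.471,0,-0.492]]]'
python3 -m handwheel '[[[-1,0,0,0,0],[-1,0,0,0,0]]]'
python3 - <<'E'
from h import *
snap('wrist','w1.png')
s=ctrl.sense();print(s['joints'])
E
```

```text
time_s: 1.1
eef_pos: [314.4, 265.9, 231.1]
ee_rot: [-0.0, 0.472, 0.882, -0.0]
force: [0.6, 0.2, -0.1]
grip_width: 0.998
grip_force: 0.0
time_s: 2.1
eef_pos: [476.4, 30.4, 231.0]
ee_rot: [-0.0, 0.742, 0.671, -0.0]
force: [0.3, 0.0, 0.2]
grip_width: 1.001
grip_force: 0.0
time_s: 2.3
eef_pos: [475.8, 31.5, 230.9]
ee_rot: [-0.001, 0.741, 0.672, -0.0]
force: [-0.1, 0.7, 0.1]
grip_width: 1.0
grip_force: 0.0
[-1.79483690e-01  2.06797735e-01  1.63638191e+00  1.92130423e-04
  1.29929405e+00 -8.35249703e-02]
```

View pics/w1.png

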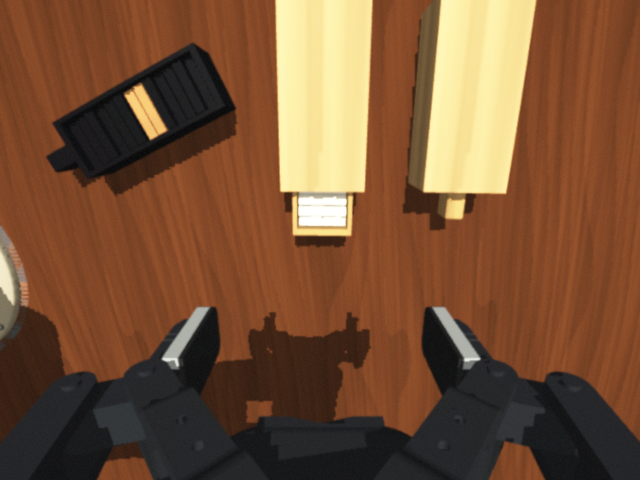

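```bash
python3 - <<'E'
from h import *
c=load('w1')
C=np.array([486.4,135.5]);a=1.473;u=np.array([np.cos(a),np.sin(a)]);w=np.array([u[1],-u[0]])
for p in[(293,235,48),(351,235,48),(280,191,59),(365,191,59),(276,0,59),(372,0,59),(408,190,59),(507,193,59)]:
    X=ray(c,*p);d=X[:2]-C;print(X.round(1),'along',(d@u).round(1),'lat',(d@w).round(1))
E
```

```text
[447.9  15.5  48. ] along -123.2 lat -26.6
[503.6  10.1  48. ] along -123.1 lat 29.4
[442.4  60.7  59. ] along -78.8 lat -36.5
[518.4  53.3  59. ] along -78.7 lat 39.9
[458.5 210.2  59. ] along 71.6 lat -35.1
[533.2 203.   59. ] along 71.7 lat 40.0
[557.   50.6  59. ] along -77.6 lat 78.6
[647.1  39.5  59. ] along -79.9 lat 169.3
```

```bash
python3 -m handwheel '[[[-1,0.02,0,-0.438,0],[-1,0,0,-0.438,0],[-1,0,0,-0.438,0],[-1,0,0,-0.438,0],[-1,0,0,-0.438,0],[-1,0,0,-0.438,0],[-1,0,0,-0.438,0],[-1,0,0,-0.438,0],[-1,0,0,-0.438,0],[-1,0,0,-0.438,0]]]' 40
python3 -m handwheel '[[[-1,0,0,0,0],[1,0,0,0,0],[1,0,0,0,0],[1,0,0,0,0],[1,0,0,0,0],[1,0,0,0,0],[1,0,0,0,0],[1,0,0,0,0]]]' 50
```

```text
time_s: 3.35
eef_pos: [476.6, 32.5, 11.8]
ee_rot: [0.0, 0.74, 0.673, 0.0]
force: [-0.0, 0.4, -0.3]
grip_width: 0.998
grip_force: 0.0
time_s: 4.15
eef_pos: [477.8, 31.6, 13.7]
ee_rot: [0.001, 0.74, 0.672, 0.001]
force: [-0.7, 0.6, 7.2]
grip_width: 0.649
grip_force: 51.9
```

```bash
python3 -m handwheel '[[[1,-0.01,-0.1,0.03,0],[1,-0.033,-0.34,0,0],[1,-0.033,-0.34,0,0],[1,-0.033,-0.34,0,0],[1,-0.033,-0.34,0,0]]]'
python3 -m handwheel '[[[1,-0.033,-0.34,0,0],[1,-0.033,-0.34,0,0],[1,-0.033,-0.34,0,0],[1,-0.033,-0.34,0,0],[1,-0.033,-0.34,0,0],[1,-0.033,-0.34,0,0],[1,-0.03,-0.3,0.1,0],[1,0,0,0,0]]]'
python3 - <<'E'
from h import *
a=snap('top','top2.png')['img'];b=snap('side','side2.png')['img']
cv2.imwrite('pics/m2.png',np.hstack([cv2.resize(a[130:430,210:510],(400,400)),cv2.resize(b[130:430,200:500],(400,400))]))
E
```

```text
time_s: 4.65
eef_pos: [469.7, -42.4, 14.1]
ee_rot: [0.0, 0.74, 0.672, -0.0]
force: [0.9, 0.5, -3.4]
grip_width: 0.649
grip_force: 53.4
time_s: 5.45
eef_pos: [458.8, -160.4, 19.7]
ee_rot: [0.001, 0.741, 0.671, 0.0]
force: [0.0, 0.8, -1.8]
grip_width: 0.644
grip_force: 53.6
```

View pics/m2.png

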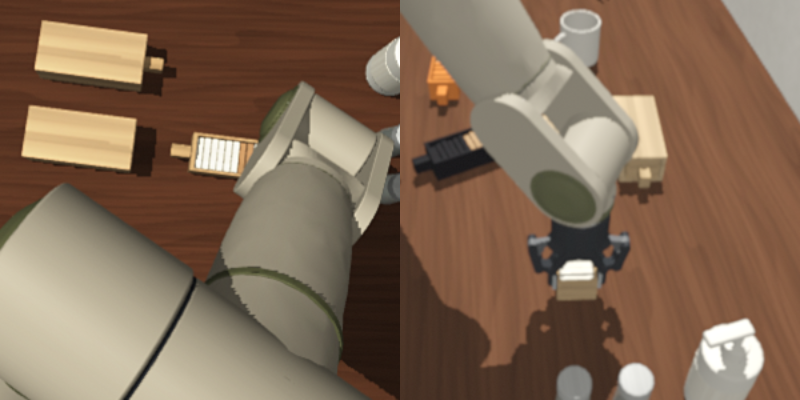

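```bash
python3 -m handwheel '[[[1,0.08,0,0,0.4],[1,0.08,0,0,0.75],[1,0.08,0,0,0.75],[1,0.08,0,0,0.75],[1,0.08,0,0,0.75],[1,0.08,0,0,0.75],[1,0.08,0,0,0.75],[1,0.08,0,0,0.75]]]'
python3 -m handwheel '[[[1,0.08,0,0,0.75],[1,0.08,0,0,0.75],[1,0,0,0,0.75],[1,0,0,0,0.75],[1,0,0,0,0.75],[1,0,0,0,0.75],[1,0,0,0,0.75],[1,0,0,0,0.35],[1,0,0,-0.1,0],[1,0,0,-0.1,0]]]'
```

```text
time_s: 6.35
eef_pos: [490.7, -157.6, 18.7]
ee_rot: [-0.0, 0.423, 0.906, 0.0]
force: [-0.2, 0.7, -3.1]
grip_width: 0.646
grip_force: 53.6
time_s: 7.35
eef_pos: [498.7, -158.0, 9.4]
ee_rot: [0.0, 0.049, 0.999, -0.0]
force: [-20.9, 16.4, 69.4]
grip_width: 0.647
grip_force: 62.4
```

```bash
python3 - <<'E'
from h import *
s=ctrl.sense();print(s['joints'],s['eef_pos'],s['force'],s['grip_width'])
E
```

```text
[-5.31075399e-01  5.95667899e-01  1.72675250e+00  8.99409409e-05
  8.18924216e-01 -2.00418071e+00] [ 498.74073184 -158.04450125    9.39393611] [-20.93022754  16.4078312   69.43868978] 0.6465618922200818
```

```bash
python3 -m handwheel '[[[1,0,0,0.04,0],[1,0,0,0,0]]]'
python3 -m handwheel '[[[0.0,0,0,0,0],[-1,0,0,0,0],[-1,0,0,0,0],[-1,0,0,0,0],[-1,0,0,0,0],[-1,0,0,0.5,0],[-1,0,0,0.8,0],[-1,0,0,0.8,0],[-1,0,0,0.8,0]]]'
python3 -m handwheel '[[[-1,-0.4,0,0.4,-0.9],[-1,-0.5,0,0.4,-0.9],[-1,-0.5,0,0.2,-0.9],[-1,-0.5,0,0,-0.9],[-1,-0.5,0,0,-0.9],[-1,-0.5,0,0,-0.9],[-1,-0.1,0,0,-0.9],[-1,0,0,0,-0.9],[-1,0,0,0,-0.9],[-1,0,0,0,-0.9]]]'
python3 -m handwheel '[[[-1,0,0,0,-0.9],[-1,0,0,0,-0.9],[-1,0,0,0,-0.9],[-1,0,0,0,-0.9],[-1,0,0,0,-0.9],[-1,0,0,0,-0.9],[-1,0,0,0,-0.9],[-1,0,0,0,-0.9],[-1,0,0,0,-0.9],[-1,0,0,0,-0.9]]]'
python3 -m handwheel '[[[-1,0,0,0,-0.9],[-1,0,0,0,-0.9],[-1,0,0,0,-0.9],[-1,0,0,0,-0.9],[-1,0,0,0,-0.9],[-1,0,0,0,0],[-1,0,0,0,0]]]'
python3 - <<'E'
from h import *
snap('wrist','w2.png'); print(ctrl.sense()['joints'])
E
```

```text
time_s: 7.55
eef_pos: [498.5, -158.2, 10.6]
ee_rot: [-0.0, 0.049, 0.999, 0.0]
force: [-0.6, -0.9, -2.4]
grip_width: 0.647
grip_force: 54.1
time_s: 8.45
eef_pos: [498.3, -158.4, 157.5]
ee_rot: [-0.0, 0.048, 0.999, 0.0]
force: [1.0, -0.4, 0.6]
grip_width: 1.0
grip_force: 0.0
time_s: 9.45
eef_pos: [348.5, -158.5, 205.9]
ee_rot: [0.0, 0.628, 0.778, -0.0]
force: [0.1, 0.0, -0.1]
grip_width: 1.0
grip_force: 0.0
time_s: 10.45
eef_pos: [348.5, -158.5, 205.9]
ee_rot: [0.0, 0.966, 0.26, 0.0]
force: [-0.1, 0.5, 0.8]
grip_width: 1.001
grip_force: 0.0
time_s: 11.15
eef_pos: [348.5, -158.5, 205.8]
ee_rot: [0.0, 0.999, -0.047, 0.0]
force: [-0.2, -0.2, 0.3]
grip_width: 1.003
grip_force: 0.0
[-7.35440229e-01  1.75520207e-02  1.92018736e+00  1.48779721e-05
  1.20377630e+00  9.29366289e-01]
```

View pics/w2.png

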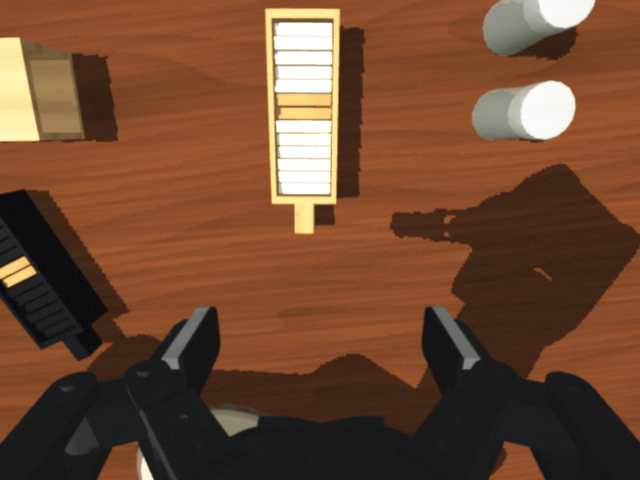

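The tray lies intact with all its sachets. The tab's outer end is at about (295-314, 234), the near body corners are at (272,203) and (338,203), and the far ones at (265,9) and (341,9).

```bash
python3 - <<'E'
from h import *
c=load('w2')
P=[ray(c,*p)[:2] for p in[(272,203,44),(338,203,44),(265,9,44),(341,9,44),(295,234,37),(314,234,37)]]
for p in P:print(p.round(1))
d=(P[2]+P[3]-P[0]-P[1]);ang=np.arctan2(d[1],d[0]);print('tray axis deg',np.degrees(ang))
e=(P[0]+P[1]+P[2]+P[3])/4; ud=d/np.linalg.norm(d)
g=e-ud*91.5;print('centre',e,'grip at',g)
s=ctrl.sense();q=s['ee_rot']
from scipy.spatial.transform import Rotation as Ro
M=Ro.from_quat(np.r_[q[1:],q[0]]).as_matrix();ya=np.degrees(np.arctan2(M[1,1],M[0,1]));print(s['eef_pos'],'tool y',ya,'needs',np.degrees(ang)-90-ya,(g-s['eef_pos'][:2])/50)
E
```

```text
[ 370. -118.]
[ 364.6 -175.8]
[ 519.5 -132.4]
[ 514. -190.]
[ 338.  -134.2]
[ 336.3 -151.7]
tray axis deg -5.455400090415651
centre [ 442.0120148  -154.06212855] grip at [ 350.92646363 -145.36314194]
[ 348.51867912 -158.48520307  205.82012599] tool y -95.38669314472315 needs -0.06870694569249736 [0.04815569 0.26244122]
```

```bash
python3 -m handwheel '[[[-1,0.02,0.13,-0.396,0],[-1,0,0.13,-0.396,0],[-1,0,0,-0.396,0],[-1,0,0,-0.396,0],[-1,0,0,-0.396,0],[-1,0,0,-0.396,0],[-1,0,0,-0.396,0],[-1,0,0,-0.396,0],[-1,0,0,-0.396,0],[-1,0,0,-0.396,0]]]'
python3 -m handwheel '[[[-1,0,0,0,0],[1,0,0,0,0],[1,0,0,0,0],[1,0,0,0,0],[1,0,0,0,0],[1,0,0,0,0],[1,0,0,0,0],[1,0,0,0,0],[1,0,0,0,0],[1,0,0,0,0]]]' 100
python3 -m handwheel '[[[1,0,0,0,0],[1,0,0,0,0],[1,0,0,0.12,0],[1,0,0,0.12,0],[1,0,0,0,0],[1,0,0,0,0]]]' 100
```

```text
time_s: 12.2
eef_pos: [349.7, -145.6, 7.1]
ee_rot: [0.0, 0.999, -0.047, 0.0]
force: [0.5, -1.3, 0.4]
grip_width: 0.998
grip_force: 0.0
time_s: 13.2
eef_pos: [349.8, -145.6, 8.4]
ee_rot: [0.0, 0.999, -0.048, 0.0]
force: [-1.0, 2.2, 11.1]
grip_width: 0.191
grip_force: 97.3
time_s: 13.8
eef_pos: [349.5, -145.5, 19.9]
ee_rot: [0.0, 0.999, -0.048, 0.0]
force: [-0.1, 0.3, -2.8]
grip_width: 0.189
grip_force: 97.5
```

```bash
python3 -m handwheel '[[[1,0.149,0.027,0,0.4],[1,0.149,0.027,0,0.75],[1,0.149,0.027,0,0.75],[1,0.149,0.027,0,0.75],[1,0.149,0.027,0,0.75],[1,0.149,0.027,0,0.75],[1,0.149,0.027,0,0.75],[1,0.149,0.027,0,0.75]]]'
python3 -m handwheel '[[[1,0.149,0.027,0,0.75],[1,0.149,0.027,0,0.75],[1,0.149,0.027,0,0.75],[1,0.149,0.027,0,0.75],[1,0.149,0.027,0,0.75],[1,0.149,0.027,0,0.75],[1,0.149,0.027,0,0.75],[1,0,0,0,0.35],[1,0,0,0,0],[1,0,0,0,0]]]'
python3 - <<'E'
from h import *
a=snap('wrist','w3.png')['img'];b=snap('side','side3.png')['img'];snap('top','top3.png')
cv2.imwrite('pics/m3.png',np.hstack([cv2.resize(a,(480,360)),cv2.resize(b[180:330,250:383],(320,360))]))
E
```

```text
time_s: 14.6
eef_pos: [409.3, -134.6, 19.5]
ee_rot: [-0.0, 0.94, 0.341, -0.0]
force: [-0.0, 0.2, -2.9]
grip_width: 0.192
grip_force: 97.5
time_s: 15.6
eef_pos: [461.1, -125.2, 19.6]
ee_rot: [-0.0, 0.741, 0.671, -0.0]
force: [-0.6, 0.3, -3.2]
grip_width: 0.193
grip_force: 97.6
```

View pics/m3.png

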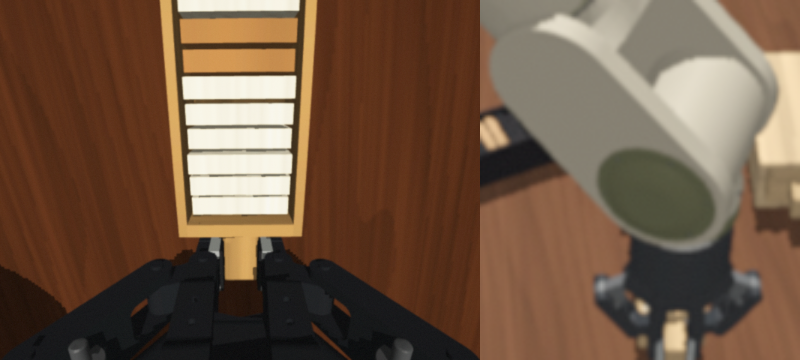

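```bash
python3 - <<'E'
from h import *
a=cv2.imread('pics/top3.png')[200:300,220:420];b=cv2.imread('pics/w3.png')[0:340,200:440]
cv2.imwrite('pics/m4.png',np.hstack([cv2.resize(a,(400,200),interpolation=2).repeat(1,0) if 0 else cv2.copyMakeBorder(cv2.resize(a[:, :130],(520,400),interpolation=2),0,110,0,0,0),cv2.resize(b,(280,510)) if 0 else cv2.copyMakeBorder(b,0,170,0,0,0)]))
E
```

```text
(no output)
```

View pics/m4.png

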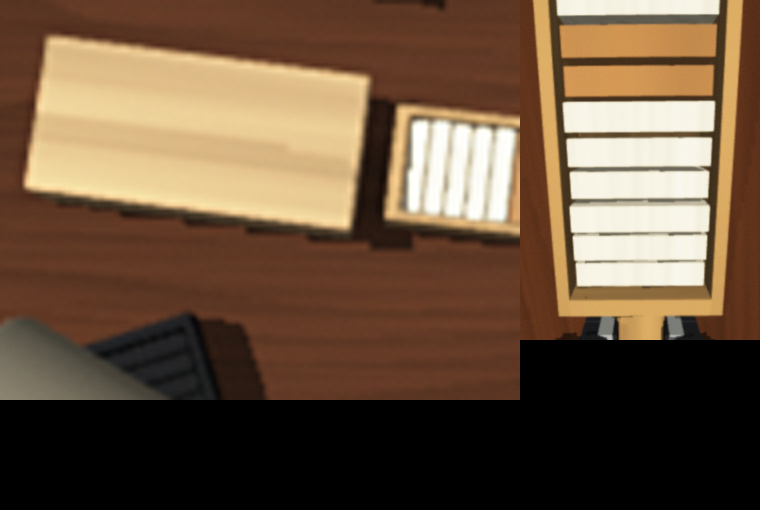

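```bash
python3 - <<'E'
from h import *
C=np.array([486.4,135.5]);a=1.473;u=np.array([np.cos(a),np.sin(a)]);w=np.array([u[1],-u[0]])
c=load('w3')
n=[(238,316),(402,316)];f=[(212,0),(424,0)]
def wid(p,z): 
    A,B=[ray(c,*q,z)[:2] for q in p]; return A,B,np.linalg.norm(A-B)
from scipy.optimize import brentq
for nm,p in(('near',n),('far',f)):
    z=brentq(lambda z:wid(p,z)[2]-56,0,120);A,B,_=wid(p,z)
    m=(A+B)/2-C;print(nm,'top z',round(z,1),'along',(m@u).round(1),'lat',(m@w).round(1))
t=load('top3')
for z in(50,56,62):
  for p in[(397,104),(385,218)]:
    X=ray(t,p[0]/4-.375+220,p[1]/4-.375+200,z)[:2]-C;print(z,'nose along',(X@u).round(1),'lat',(X@w).round(1))
E
```

```text
near top z 56.6 along -244.8 lat 0.6
far top z 56.9 along -151.1 lat 0.1
50 nose along -93.7 lat 27.5
50 nose along -94.7 lat -29.2
56 nose along -93.7 lat 26.6
56 nose along -94.8 lat -29.7
62 nose along -93.8 lat 25.7
62 nose along -94.8 lat -30.2
```

```bash
python3 -m handwheel '[[[1,0.024,0,-0.062,0],[1,0,0,-0.062,0],[1,0,0,0,0],[1,0.02,0.2,0,0],[1,0.02,0.2,0,0],[1,0.02,0.2,0,0],[1,0.02,0.2,0,0]]]'
python3 -m handwheel '[[[1,0.02,0.2,0,0],[1,0.02,0.2,0,0],[1,0.02,0.2,0,0],[1,0.02,0.2,0,0],[1,0.02,0.2,0,0]]]'
```

```text
time_s: 16.45
eef_pos: [466.5, -84.0, 13.6]
ee_rot: [-0.0, 0.74, 0.672, 0.0]
force: [-0.0, -1.0, -2.9]
grip_width: 0.189
grip_force: 97.7
time_s: 16.95
eef_pos: [471.6, -34.4, 13.6]
ee_rot: [-0.0, 0.741, 0.672, 0.0]
force: [-0.2, -0.2, -3.7]
grip_width: 0.192
grip_force: 97.7
```

```bash
python3 -m handwheel '[[[1,0.02,0.2,0,0],[1,0.02,0.2,0,0],[1,0.02,0.2,0,0],[1,0.02,0.2,0,0],[1,0.02,0.2,0,0],[1,0.02,0.2,-0.02,0],[1,0.01,0.1,-0.02,0],[1,0,0,0,0]]]'
python3 -m handwheel '[[[1,0.006,0.06,0,0],[1,0.006,0.06,0,0],[1,0,0,0,0]]]'
```

```text
time_s: 17.75
eef_pos: [478.9, 30.4, 12.5]
ee_rot: [0.001, 0.74, 0.672, 0.001]
force: [-0.8, 2.3, 6.7]
grip_width: 0.197
grip_force: 99.0
time_s: 18.05
eef_pos: [479.6, 35.9, 12.5]
ee_rot: [0.001, 0.74, 0.672, 0.001]
force: [0.4, -0.8, 5.9]
grip_width: 0.191
grip_force: 99.2
```

```bash
python3 -m handwheel '[[[1,0.004,0.04,0,0],[1,0.004,0.04,0,0],[1,0,0,0,0]]]'
python3 -m handwheel '[[[1,0.002,0.02,0,0],[1,0.002,0.02,0,0],[1,0,0,0,0]]]'
```

```text
time_s: 18.35
eef_pos: [480.0, 39.7, 12.5]
ee_rot: [0.001, 0.74, 0.672, 0.001]
force: [-0.6, -2.1, 7.1]
grip_width: 0.19
grip_force: 99.2
time_s: 18.65
eef_pos: [480.2, 41.5, 12.5]
ee_rot: [0.001, 0.74, 0.672, 0.001]
force: [-0.4, -4.4, 7.4]
grip_width: 0.191
grip_force: 99.2
```

```bash
python3 -m handwheel '[[[1,0.002,0.02,0,0],[1,0,0,0,0]]]'
python3 -m handwheel '[[[1,0.002,0.02,0,0],[1,0,0,0,0]]]'
python3 -m handwheel '[[[1,0.002,0.02,0,0],[1,0,0,0,0]]]'
```

```text
time_s: 18.85
eef_pos: [480.2, 41.7, 12.5]
ee_rot: [0.001, 0.74, 0.672, -0.0]
force: [-2.0, -10.7, 7.5]
grip_width: 0.191
grip_force: 99.2
time_s: 19.05
eef_pos: [480.2, 41.8, 12.5]
ee_rot: [0.002, 0.74, 0.672, -0.001]
force: [-4.3, -19.1, 8.2]
grip_width: 0.192
grip_force: 99.3
time_s: 19.25
eef_pos: [480.2, 41.8, 12.5]
ee_rot: [0.002, 0.74, 0.672, -0.001]
force: [-5.6, -26.4, 8.6]
grip_width: 0.192
grip_force: 99.4
```

```bash
python3 -m handwheel '[[[1,-0.005,-0.05,0.02,0],[1,0,0,0,0]]]'
python3 -m handwheel '[[[-1,0,0,0,0],[-1,0,0,0,0],[-1,0,0,0,0],[-1,0,0,0,0],[-1,0,0,0,0],[-1,0,0,0.2,0],[-1,0,-0.1,0.4,0],[-1,0,-0.3,0.6,0],[-1,0,-0.4,0.6,0],[-1,0,-0.4,0.6,0]]]'
python3 -m handwheel '[[[-1,-0.3,-0.4,0.6,0],[-1,-0.3,-0.4,0.4,0],[-1,-0.3,-0.4,0.2,0],[-1,-0.3,-0.2,0,0],[-1,0,0,0,0],[-1,0,0,0,0]]]'
python3 - <<'E'
from h import *
a=snap('wrist','w5.png')['img'];b=snap('side','side5.png')['img']
cv2.imwrite('pics/m5.png',np.hstack([cv2.resize(a,(480,360)),cv2.resize(b[180:330,280:413],(320,360),interpolation=2)]))
E
```

```text
time_s: 19.45
eef_pos: [479.4, 41.9, 12.7]
ee_rot: [0.0, 0.741, 0.672, -0.0]
force: [-0.7, -8.3, -1.4]
grip_width: 0.194
grip_force: 97.8
time_s: 20.45
eef_pos: [479.1, -18.3, 134.6]
ee_rot: [0.0, 0.74, 0.672, 0.0]
force: [-0.4, 0.4, -0.6]
grip_width: 0.999
grip_force: 0.0
time_s: 21.05
eef_pos: [419.5, -87.6, 193.1]
ee_rot: [0.0, 0.741, 0.672, 0.0]
force: [0.0, 0.9, -0.1]
grip_width: 0.998
grip_force: 0.0
```

View pics/m5.png

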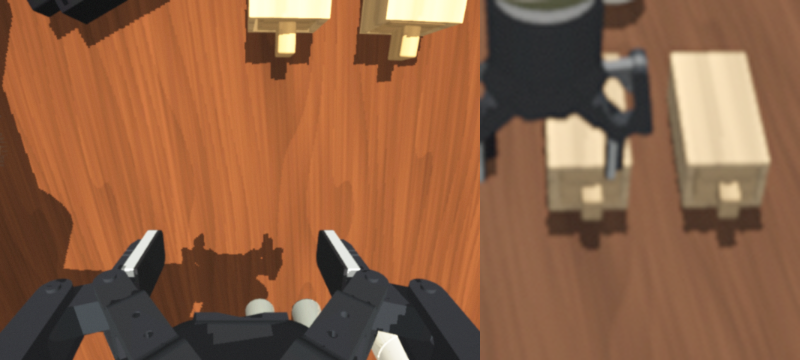

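The wrist and side views show both trays home, with their tabs standing out alike (tab ends near (286,56) and (408,59) in the wrist half). The 26 N stop came at the expected depth.

```bash
python3 -c "
from h import *
print(ctrl.finish_job())"
```

```text
the job is handed in; nothing more can be done
None
```

I pulled the backwards tray out, turned it round and slid it fully home in its own case with the pull tab facing out. I did not touch the other tray, mug, shakers or bottle, and I handed the job in at about 21 s.

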